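Seat and lock the model carrier on its slide-way

TASK

With the fingertips, push the blue carrier board along its rails until it drops into the locating notch, then push the red locking bolt fully home over its edge. Push only: do not lift or tip the carrier, do not touch the grey model that rides on it, and leave everything else on the table where it stands.

Things in the scene. Friction and masses are not known exactly. Their poses are not given: they have to be found in the camera images.
- slideway: Fixed aluminium base with rails. Origin: on the table top, below the carrier's seated place. +x: level, along the rails, the way to push the carrier; +y: left of that, the side of the red bolt. Spans x -165..90, y -62..62 mm (to y 107 at the bolt, |x| < 22). Side fences at |y| 49.5..58.5 mm, 26 mm high, guide the carrier (1.5 mm play). Yellow marks on them show x = 0.
- notch (a point): Middle of the locating notch: slide-way x = y = 0, at rail-top height, 14 mm above the table. Gaps 6 mm deep in the rails take all four feet of the carrier at once when the carrier's origin is here, with 2 mm play either way along x. A dark end stop, 28 mm high, stops a carrier pushed 25 mm too far.
- carrier: Loose blue board, 110 (x) x 96 (y) x 10 mm, 0.35 to 0.7 kg, black feet below. Origin: centre of its underside; axes parallel to the slide-way's. Origin is 21 mm above the table riding on the rails, 15 mm once dropped into the notch. Starts 45 to 90 mm short of the notch. Slides with 1 to 2 N; once dropped, its feet meet the notch walls and it stops hard. Yellow marks show its middle.
- push_face (a point): Centre of the rear face of the upright push plate at the carrier's tail: 55 mm behind the carrier's origin (-x), 15 mm above the board's underside. The flat face is 70 mm wide (y), spans 0 to 30 mm above the board's underside and looks along the slide-way's -x; push it along +x. Behind it, between the fences, nothing stands above the rail tops (14 mm above the table).
- bolt (a joint): Locking bolt beside the notch on the slide-way's +y side: 0 m fully open (outward), 0.024 m fully home at its stop (pushed inward, along the slide-way's -y). Starts at 0 to 0.004. Its 14 mm wide steel tongue passes over the carrier's edge only once the carrier has dropped; before that the edge blocks it. Moves with about 1.5 N, stays where it is left.
- bolt_plate (a point): Centre of the outer face (looking along the slide-way's +y) of the bolt's red thumb plate, 26 mm wide (x), 8 mm thick, from 33 to 62 mm above the table. It lies at slide-way x = 0, y = 100 mm with the bolt fully open, 47.5 mm above the table. Push it along -y. The fixed guide under it is up to 31 mm high.
- die_model: Loose grey dental model, 48x64x27 mm, in a low white rim on the middle of the carrier, its 64 mm side along the rails, its top 37 mm above the board's underside. Origin: centre of its underside, 10 mm above the board's underside. Must ride along untouched.
- blue_model: Bystander, loose: pinkish dental model on a dark blue base, 65x73x36 mm. Origin: centre of its underside. Leave it where it stands.
- orange_bite: Bystander, loose: orange silicone bite registration, 28x58x19 mm. Origin: centre of its underside. Leave it where it stands.
- red_plate: Bystander, loose: red wax base plate, 49x67x10 mm. Origin: centre of its underside. Leave it where it stands.
- ochre_carton: Bystander, loose: small ochre carton, 36x52x26 mm. Origin: centre of its underside. Leave it where it stands.

How it is judged:
By the outcome, as a careful person would: the job done as asked, in the order asked, and still so for the second after the job is handed in, with the robot touching nothing.
It also fails if it takes over 40 s, if anything falls off the work surface, if the arm or the gripper's body presses on something with over 40 N, if the wrist force passes 120 N, or if a joint passes its speed limit or range.

ROBOT

A 6-joint arm with a two-finger parallel gripper is mounted at the origin on a cart in front of the work surface, level with it; the furniture and walls round the work are solid. World frame = base frame: x ahead of the robot, y to its left, z up, the work surface at z = 0. Lengths are in mm, angles in rad, forces in N, time in s.
With the tool pointing down it reaches from about 350 to 875 mm from the base axis. Payload 4.2 kg.
Tool frame: the origin (TCP) lies at the very end of the fingers, on their centre line; the grasp point (between the pads) lies 19 mm behind it (ctrl.grip_point_offset is the distance from the TCP to the grasp point, in mm); z points along the fingers, y is the line along which they close (so a half turn about z gives the same grasp; the last joint's range is limited). The gripper opens to 85 mm and grips with 20 to 120 N. Pads are 22 mm wide; open, the fingers measure 114 mm over their backs; the gripper's body (76 mm by 85 mm) begins 54 mm behind the grasp point. The pads swing forward as they close: fully open they stand 13 mm farther back than shut.
Start: joints at [-0.905, 0.385, 0.008, 0, -1.194, -0.259], TCP at [247.308, -573.967, 231.312] pointing down, gripper open.
Joint ranges: [-3.14, 3.14], [-1.21, 2.06], [-1.07, 1.41], [-3.16, 2.05], [-2.99, -0.16], [-3.1, 3.1]. Speed limits (rad/s): [2.79, 2.79, 3.14, 3.14, 3.14, 3.14].

INTERFACE

Orientations are given as a unit quaternion [x, y, z, w].
In Python, from plant import monitor, eyes, ticket, ctrl gives the robot as it stands. The module is installed in compiled form; this text tells all that it offers.
- The arm moves only by the shell command python3 -m crank 'ROWS'. ROWS is JSON, a list of rows, each a list of 3 entries, a list of its own where there are three numbers: the shift along the tool's x, y, z in cm, then the turn, a rotation vector about the tool's x, y, z in degrees, then the finger opening in cm, from 0 to 8.54. In form: [[[tx, ty, tz], [ax, ay, az], jaw], ...]. A call has exactly 8 rows; each row shifts and turns the commanded pose from where the row before left it, along the tool's axes as they then stand; what a row does not reach is not made up. A row lasts 1/8 s, in which the tool goes at most 62.5 mm and 10.7 degrees, less where a joint would pass 70% of its speed; a pose out of reach is approached as far as the arm can. A call is refused whole if a number of a shift passes 6.25 or a number of a turn 10.7, either way. A call with a gripper value outside its range is refused whole. The fingers move at their own pace and stop on an object; the grip force is fixed at half the most. Time passes only in rows, so rows that do not move let the fingers close, or fill a call up. It gives the time, the measured TCP pose, the force, the opening and the grip force at its end, in the units of the state.
- monitor.sense(): the state, without advancing time (a new reading comes with each control period).
- eyes.camera(name): name is "side" or "top"; returns a dict with "img" (400x640x3 uint8, blue, green, red), "mtx" (3x3 intrinsics, pixels), "R" (3x3) and "t" (3): a world point X has camera coordinates R X + t. Camera axes: x right, y down, z forward; pixel columns grow to the right and rows downward; lengths in mm; the calibration is good to about 2 mm. A picture is of the moment at which its call begins. There is no depth.
- ticket.hand_in(): hands the job in; it is judged then, once.
The state is a dict: "clock": time; "joints": joint angles; "qvel": joint speeds; "joint_torque": joint torques, N m; "position": TCP position; "tool_rot": TCP orientation; "wrist_force": force on the tool from outside, world axes, zero at the start; "ft_torque": the same for the moment, N m; "grip_width": finger opening in mm; "gripper_force": force on a finger pad.
Only numpy, scipy, OpenCV 4.12 (cv2) and the standard library are available. Lean on these libraries where they do the work, as an engineer would, in place of code of your own. Each camera call takes 0.05 s, during which the arm holds its last target. There are 200 camera calls.

## Working session

There is one attempt and no reset: what is moved stays moved. The work goes in short steps, Python scripts to look and compute and a shell command to move; the robot and the scene stay as the last step left them, time stands still between calls to the robot, and variables do not carry over. Pictures are saved under pics/ and viewed, at most 10 in all, crops included, and the job is handed in when it is done.

```bash
mkdir -p pics; python3 - <<'E'
from plant import monitor, eyes, ctrl
import cv2
for n in ("top","side"):
    c=eyes.camera(n); cv2.imwrite(f"pics/{n}0.png",c["img"]); print(n,c["mtx"].round(1).tolist(),c["R"].round(3).tolist(),c["t"].round(1).tolist())
s=monitor.sense(); print(s["clock"],s["position"],s["tool_rot"],s["grip_width"])
E
```

```text
top [[432.0, 0.0, 323.1], [0.0, 432.0, 199.9], [0.0, 0.0, 1.0]] [[-0.001, -1.0, -0.016], [-0.994, 0.003, -0.109], [0.109, 0.016, -0.994]] [-50.7, 513.2, 939.5]
side [[376.2, 0.0, 319.8], [0.0, 376.2, 195.1], [0.0, 0.0, 1.0]] [[-0.995, -0.098, 0.021], [-0.068, 0.497, -0.865], [0.074, -0.862, -0.501]] [497.9, 116.2, 824.7]
0.1 [ 247.09611875 -573.49692375  230.32209483] [-2.01933933e-01  9.79398633e-01  9.67402629e-04 -2.60171145e-04] 85.32262847499298
```

View pics/top0.png

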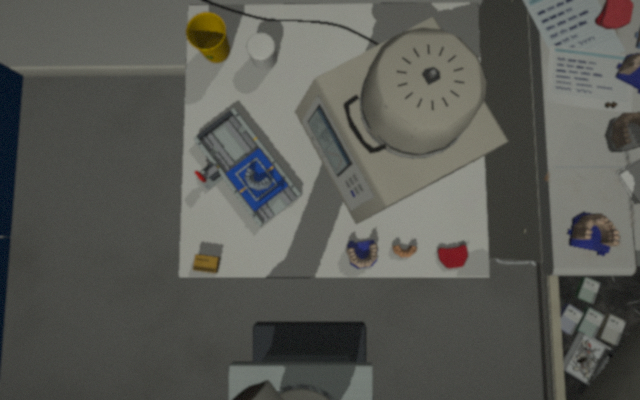

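View pics/side0.png

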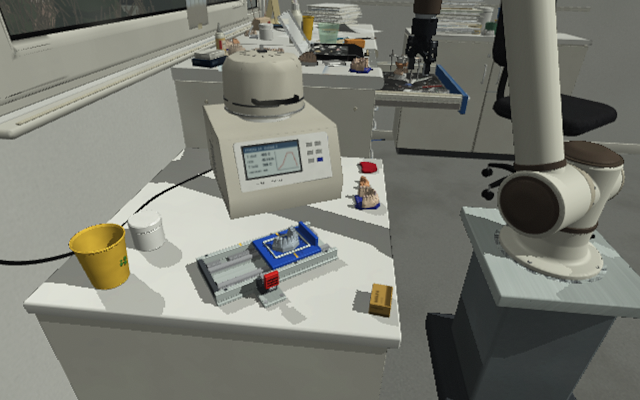

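The top view shows the slide-way at about (250,165), its +x running up-left. The blue carrier is at (258,180) and the red bolt at (202,176). The ochre carton is at (207,262). I'll measure from enlarged crops.

```bash
cat > h.py <<'E'
import numpy as np, cv2
from plant import monitor, eyes
def ray(c,uv,z):
    d=c["R"].T@np.linalg.inv(c["mtx"])@np.array([*uv,1.]); o=-c["R"].T@c["t"]
    return (o+d*(z-o[2])/d[2])
def proj(c,X):
    p=c["mtx"]@(c["R"]@np.asarray(X,float)+c["t"]); return p[:2]/p[2]
E
python3 - <<'E'
from h import *
c=eyes.camera("top"); im=c["img"]; s=eyes.camera("side")["img"]
a=cv2.resize(im[95:240,180:310],None,fx=4,fy=4,interpolation=cv2.INTER_CUBIC)
cv2.imwrite("pics/topc.png",a)
cv2.imwrite("pics/sidec.png",cv2.resize(s[210:320,190:350],None,fx=5,fy=5,interpolation=cv2.INTER_CUBIC))
hsv=cv2.cvtColor(im,cv2.COLOR_BGR2HSV)
m=cv2.inRange(hsv,(100,120,60),(125,255,255)); m[:,:180]=0;m[:,310:]=0;m[:90]=0;m[230:]=0
p=np.argwhere(m)[:,::-1]; r=cv2.minAreaRect(p.astype(np.float32)); print(r)
b=np.array([ray(c,q,31)[:2] for q in cv2.boxPoints(r)]); print(b.round(1),b.mean(0))
e=np.diff(np.vstack([b,b[:1]]),axis=0); print(np.linalg.norm(e,axis=1),np.degrees(np.arctan2(e[:,1],e[:,0])))
m=cv2.inRange(hsv,(0,150,80),(6,255,255))|cv2.inRange(hsv,(174,150,80),(180,255,255)); m[:,:180]=0;m[:,230:]=0;m[:150]=0;m[200:]=0
q=np.argwhere(m)[:,::-1]; print("red",q.mean(0),ray(c,q.mean(0),55),len(q))
E
```

```text
((256.3415222167969, 179.23609924316406), (48.26837921142578, 42.47761535644531), 52.30575942993164)
[[574.1 170. ]
 [633.4  94.9]
 [545.8  27.2]
 [487.5 101.8]] [560.20665119  98.45918461]
[ 95.69826307 110.75155923  94.66071121 110.15197772] [ -51.65976558 -142.31761255  127.98159065   38.21947044]
red [200.14285714 176.14285714] [563.38125334 218.22976687  55.        ] 35
```

View pics/topc.png

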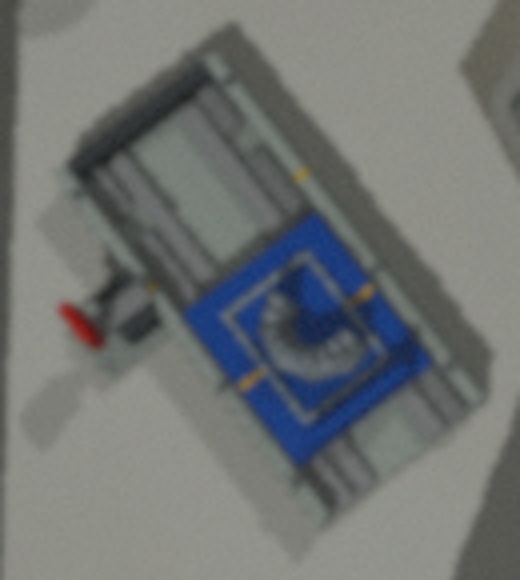

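View pics/sidec.png

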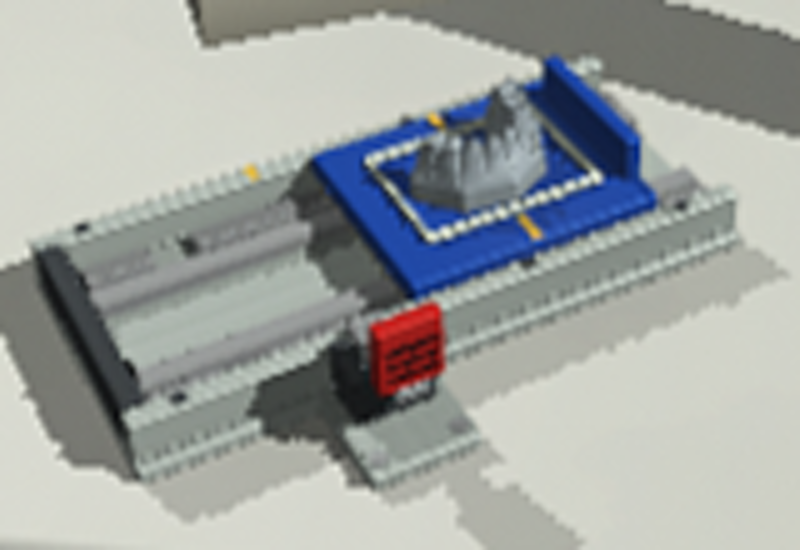

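The crops show fence marks at about (255.5,138.7) and (218,166.7), carrier marks at (271.2,167.9) and (242.2,190), and the bolt plate at (200,176). Now I'll turn these into poses.

```bash
python3 - <<'E'
from h import *
c=eyes.camera("top"); s=eyes.camera("side")
P=lambda c,o,k,uv,z: ray(c,((uv[0]+.5)/k+o[0]-.5,(uv[1]+.5)/k+o[1]-.5),z)
t=lambda uv,z:P(c,(180,95),4,uv,z); sd=lambda uv,z:P(s,(190,210),5,uv,z)
f1,f2=t((302,175),26),t((152,287),26); d=f2-f1
o=(f1+f2)/2; th=np.arctan2(d[1],d[0])-np.pi/2
print("origin",o,"theta",np.degrees(th),np.linalg.norm(d))
k1,k2=t((365,291),31),t((249,380),31); dk=k2-k1
print("carrier",(k1+k2)/2,np.degrees(np.arctan2(dk[1],dk[0])-np.pi/2),np.linalg.norm(dk))
print("side: fence far",sd((252,172),26),"top",f1,"| carr marks",sd((436,120),31),k1,sd((532,227),31),k2)
# fence ends
a,b=t((75,172),26),t((325,500),26); print("left fence edge",np.degrees(np.arctan2(*(a-b)[1::-1])),np.linalg.norm(a-b))
print("plate top mid side",sd((406,312),62),"top",t((70,310),62))
for th in np.radians([38.2]):
  ex=np.array([np.cos(th),np.sin(th)]);ey=np.array([-ex[1],ex[0]])
  print("carrier in slide",((k1+k2)/2-o)[:2]@ex,((k1+k2)/2-o)[:2]@ey,"bolt plate", o[:2]+100*ey)
  print("rect carrier",(np.array([560.2,98.5])-o[:2])@ex,(np.array([560.2,98.5])-o[:2])@ey)
from scipy.spatial.transform import Rotation as Ro
q=monitor.sense(); print(Ro.from_quat(q["tool_rot"]).as_matrix().round(3), q["joints"].round(3))
E
```

```text
origin [622.81444029 145.699238    26.        ] theta 37.43623990925196 106.21547816592624
carrier [561.62269685  98.2521062   31.        ] 37.96258186414821 81.91861728418074
side: fence far [655.47337126 102.29594478  26.        ] top [655.09747659 103.53008438  26.        ] | carr marks [586.37939629  63.93547826  31.        ] [586.81868114  65.95926891  31.        ] [535.26004991 129.02481061  31.        ] [536.42671256 130.54494349  31.        ]
left fence edge 37.84403158529284 238.35682581115466
plate top mid side [565.19357132 217.26802452  62.        ] top [571.12213897 222.98617327  62.        ]
carrier in slide -77.42965802322844 0.5548322765579812 bolt plate [560.97360075 224.28492732]
rect carrier -78.3943945452247 1.629449006556797
[[-0.918 -0.396 -0.   ]
 [-0.396  0.918  0.001]
 [ 0.     0.001 -1.   ]] [-0.905  0.385  0.008 -0.    -1.194 -0.259]
```

```bash
python3 -m crank '[[[-3.68,4.74,0],[0,0,-7.3],0],[[-4.25,4.24,0],[0,0,-7.3],0],[[-4.75,3.66,0],[0,0,0],0],[[-4.75,3.66,0],[0,0,0],0],[[-4.75,3.66,0],[0,0,0],0],[[-4.75,3.66,0],[0,0,0],0],[[-4.75,3.66,0],[0,0,0],0],[[-4.75,3.66,0],[0,0,0],0]]'
cat > st.py <<'E'
from h import *
from scipy.spatial.transform import Rotation as Ro
s=monitor.sense(); R=Ro.from_quat(s["tool_rot"]).as_matrix()
th=np.radians(37.9); ex=np.array([np.cos(th),np.sin(th),0]); ey=np.array([-ex[1],ex[0],0])
d=s["position"]-np.array([622.8,145.7,0])
print("t",round(s["clock"],2),"slide",np.round([d@ex,d@ey,d[2]],1),"F",np.round([s["wrist_force"]@ex,s["wrist_force"]@ey,s["wrist_force"][2]],1),
 "tool yaw",np.degrees(np.arctan2(-R[1,0],-R[0,0])).round(2),"tilt",np.degrees(np.arccos(-R[2,2])).round(2),"w",s["grip_width"])
E
python3 st.py
```

```text
clock: 1.3
position: [367.5, -107.5, 231.8]
tool_rot: [-0.325, 0.946, -0.0, 0.001]
wrist_force: [1.7, 0.2, 0.7]
grip_width: 0.1
gripper_force: 0.0
t 1.3 slide [-357.1  -43.   231.8] F [ 1.4 -0.9  0.7] tool yaw 37.91 tilt 0.1 w 0.12068881624485975
```

```bash
python3 -m crank '[[[-4.8,1.08,2.6],[0,0,0],0],[[-4.8,1.08,2.6],[0,0,0],0],[[-4.8,1.08,2.6],[0,0,0],0],[[-4.8,1.08,2.6],[0,0,0],0],[[0,0,4.0],[0,0,0],0],[[0,0,4.0],[0,0,0],0],[[0,0,2.4],[0,0,0],0],[[0,0,0],[0,0,0],0]]' >/dev/null
python3 st.py; python3 - <<'E'
from h import *
for n,b in (("top",(110,240,180,310)),("side",(130,290,200,360))):
    c=eyes.camera(n); cv2.imwrite(f"pics/{n}2.png",cv2.resize(c["img"][b[0]:b[1],b[2]:b[3]],None,fx=3,fy=3))
a,b=cv2.imread("pics/top2.png"),cv2.imread("pics/side2.png"); h=480
b=b[:h]; a=cv2.copyMakeBorder(a,0,h-a.shape[0],0,0,0); cv2.imwrite("pics/two2.png",cv2.resize(np.hstack([a,b]),(780,432)))
E
```

```text
t 2.3 slide [-167.6   -0.7   21.8] F [0.1 0.  1. ] tool yaw 37.9 tilt 0.26 w -0.10553186333543428
```

View pics/two2.png

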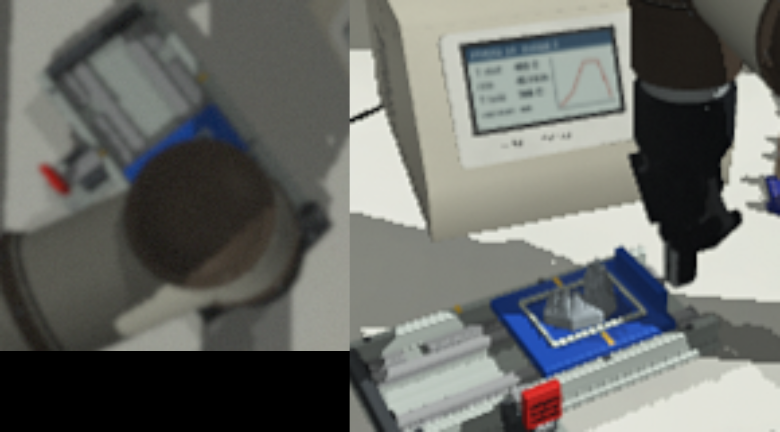

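The closed fingers stand behind the push plate (side crop, about (680,270)), clear of everything. Starting the push.

```bash
python3 -m crank '[[[-0.5,0,0],[0,0,0],0],[[-0.5,0,0],[0,0,0],0],[[-0.5,0,0],[0,0,0],0],[[-0.5,0,0],[0,0,0],0],[[-0.5,0,0],[0,0,0],0],[[-0.5,0,0],[0,0,0],0],[[-0.5,0,0],[0,0,0],0],[[-0.5,0,0],[0,0,0],0]]' >/dev/null; python3 st.py
python3 -m crank '[[[-0.5,-0.0,0],[0,0,0],0],[[-0.5,0,0],[0,0,0],0],[[-0.5,0,0],[0,0,0],0],[[-0.5,0,0],[0,0,0],0],[[-0.4,0,0],[0,0,0],0],[[-0.4,0,0],[0,0,0],0],[[-0.4,0,0],[0,0,0],0],[[-0.3,0,0],[0,0,0],0]]' >/dev/null; python3 st.py
cat > look.py <<'E'
import sys; from h import *
n=sys.argv[1]; c=eyes.camera("side"); cv2.imwrite(f"pics/side{n}.png",cv2.resize(c["img"][200:310,190:350],None,fx=5,fy=5,interpolation=cv2.INTER_CUBIC))
E
python3 look.py 3
```

```text
t 3.4 slide [-126.4   -1.    23. ] F [-3.6 -0.1  0.5] tool yaw 37.89 tilt 0.05 w -0.024253314117380825
t 4.4 slide [-91.   -1.1  23.4] F [-1.8 -0.1 -1.3] tool yaw 37.91 tilt 0.01 w -0.2018395195498011
```

View pics/side3.png

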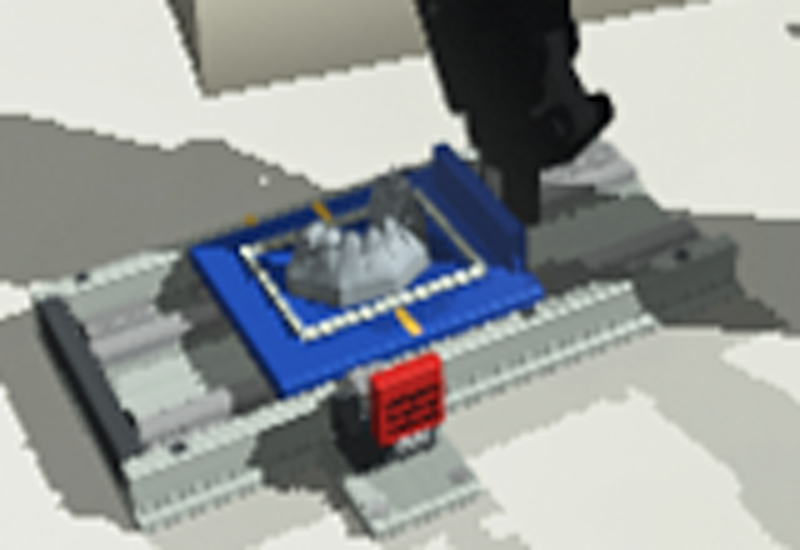

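The carrier has moved with the model undisturbed. Its marks are at crop (321,210) and (408,322), and the far fence mark is at (251,220).

```bash
python3 - <<'E'
from h import *
s=eyes.camera("side"); th=np.radians(37.9); ex=np.array([np.cos(th),np.sin(th)]); ey=np.array([-ex[1],ex[0]])
P=lambda uv,z: ray(s,((uv[0]+.5)/5+189.5,(uv[1]+.5)/5+199.5),z)[:2]
f=P((251,220),26)
for uv in ((321,210),(408,322)):
    d=P(uv,31)-f; print(d@ex,d@ey)
E
python3 -m crank '[[[-0.25,0,0],[0,0,0],0],[[-0.25,0,0],[0,0,0],0],[[-0.25,0,0],[0,0,0],0],[[-0.25,0,0],[0,0,0],0],[[-0.25,0,0],[0,0,0],0],[[0,0,0],[0,0,0],0],[[0,0,0],[0,0,0],0],[[0,0,0],[0,0,0],0]]' >/dev/null; python3 st.py
```

```text
-24.961068169431712 14.616607918555447
-24.971774345546805 95.69106551358787
t 5.5 slide [-78.2  -1.2  23.5] F [-1.7 -0.1  0.4] tool yaw 37.92 tilt 0.08 w -0.20717117303613936
```

```bash
python3 -m crank '[[[-0.15,0,0],[0,0,0],0],[[-0.15,0,0],[0,0,0],0],[[-0.15,0,0],[0,0,0],0],[[-0.15,0,0],[0,0,0],0],[[-0.15,0,0],[0,0,0],0],[[-0.1,0,0],[0,0,0],0],[[-0.1,0,0],[0,0,0],0],[[0,0,0],[0,0,0],0]]' >/dev/null; python3 st.py
python3 -m crank '[[[-0.1,0,0],[0,0,0],0],[[-0.1,0,0],[0,0,0],0],[[0,0,0],[0,0,0],0],[[0,0,0],[0,0,0],0],[[0,0,0],[0,0,0],0],[[0,0,0],[0,0,0],0],[[0,0,0],[0,0,0],0],[[0,0,0],[0,0,0],0]]' >/dev/null; python3 st.py
```

```text
t 6.5 slide [-69.1  -1.1  23.3] F [-3.2 -0.2  3.1] tool yaw 37.91 tilt 0.02 w 0.2638897987305052
t 7.5 slide [-67.2  -1.1  23.4] F [-0.3  0.9 -0.5] tool yaw 37.91 tilt 0.02 w 0.21853218793997303
```

```bash
python3 -m crank '[[[-0.1,0,0],[0,0,0],0],[[-0.1,0,0],[0,0,0],0],[[0,0,0],[0,0,0],0],[[0,0,0],[0,0,0],0],[[0,0,0],[0,0,0],0],[[0,0,0],[0,0,0],0],[[0,0,0],[0,0,0],0],[[0,0,0],[0,0,0],0]]' >/dev/null; python3 st.py; python3 look.py 4
```

```text
t 8.5 slide [-65.4  -1.   23.2] F [-3.8  0.   2.1] tool yaw 37.9 tilt 0.02 w 0.20732167724282483
```

View pics/side4.png

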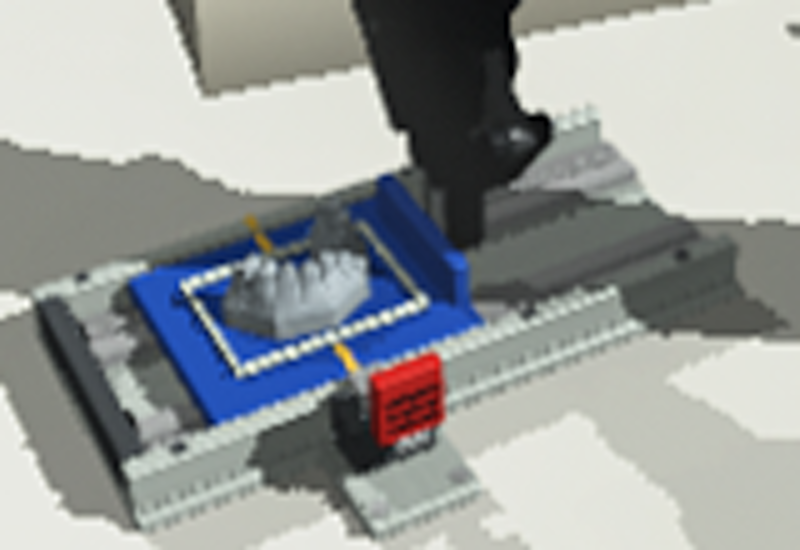

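Carrier marks are now at crop (265,241) and (345,358), nearly in line with the fence mark at (251,220). The mark rays should show the board's height.

```bash
python3 - <<'E'
from h import *
s=eyes.camera("side"); th=np.radians(37.9); ex=np.array([np.cos(th),np.sin(th)]); ey=np.array([-ex[1],ex[0]])
P=lambda uv,z: ray(s,((uv[0]+.5)/5+189.5,(uv[1]+.5)/5+199.5),z)[:2]
f=P((251,220),26)
for z in (31,28,25):
  for uv in ((265,241),(345,358)):
    d=P(uv,z)-f; print(z,d@ex,d@ey)
E
```

```text
31 2.475943661258606 22.062497857095316
31 3.7702982862189245 101.98711383567952
28 1.2210960932648725 18.357111636475366
28 2.5236693653565823 98.78921775969786
25 -0.03375147472870221 14.651725415855434
25 1.2770404444942471 95.59132168371619
```

At z = 25 the mark offsets match the earlier ones (14.65 and 95.6), so the carrier has dropped, at x of about 0.5 mm. Next I back off, rise and go round to the bolt.

```bash
python3 -m crank '[[[2,0,0],[0,0,0],0],[[0,0,-5.5],[0,0,0],0],[[0,0,-5.5],[0,0,0],0],[[-2.85,4.37,0],[0,0,0],0],[[-2.85,4.37,0],[0,0,0],0],[[-2.85,4.37,0],[0,0,0],0],[[0,0,4.6],[0,0,0],0],[[0,0,4.6],[0,0,0],0]]' >/dev/null; python3 st.py; python3 look.py 5
```

```text
t 9.6 slide [  3.5 131.5  41.2] F [ 1.4 -0.9 -1. ] tool yaw 38.04 tilt 0.43 w -0.16884051236769404
```

View pics/side5.png

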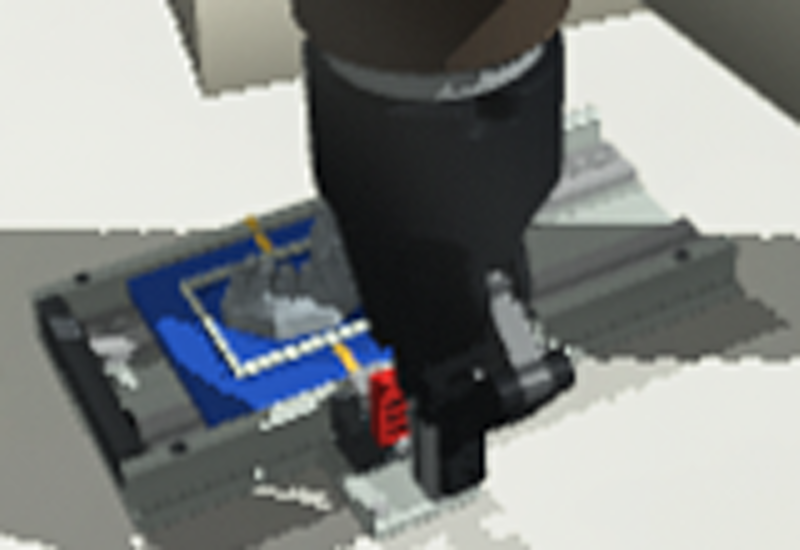

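The fingers are just outside the red plate and over the guide, and the carrier is still seated. Lowering slightly and pushing the bolt.

```bash
python3 -m crank '[[[0.2,0,0.35],[0,0,0],0],[[0,-0.5,0],[0,0,0],0],[[0,-0.5,0],[0,0,0],0],[[0,-0.4,0],[0,0,0],0],[[0,-0.3,0],[0,0,0],0],[[0,-0.3,0],[0,0,0],0],[[0,-0.3,0],[0,0,0],0],[[0,0,0],[0,0,0],0]]' >/dev/null; python3 st.py
python3 -m crank '[[[0,-0.3,0],[0,0,0],0],[[0,-0.2,0],[0,0,0],0],[[0,-0.2,0],[0,0,0],0],[[0,-0.2,0],[0,0,0],0],[[0,-0.2,0],[0,0,0],0],[[0,-0.2,0],[0,0,0],0],[[0,0,0],[0,0,0],0],[[0,0,0],[0,0,0],0]]' >/dev/null; python3 st.py
```

```text
t 10.65 slide [ -1.8 106.8  37.8] F [0.6 0.7 0.1] tool yaw 37.9 tilt 0.01 w 0.12951576928938102
t 11.65 slide [-1.9 93.8 37.8] F [ 0.8  0.4 -0.1] tool yaw 37.9 tilt 0.02 w 0.13891055375506478
```

```bash
python3 -m crank '[[[0,-0.15,0],[0,0,0],0],[[0,-0.15,0],[0,0,0],0],[[0,-0.15,0],[0,0,0],0],[[0,-0.1,0],[0,0,0],0],[[0,-0.1,0],[0,0,0],0],[[0,0,0],[0,0,0],0],[[0,0,0],[0,0,0],0],[[0,0,0],[0,0,0],0]]' >/dev/null; python3 st.py; python3 look.py 6
```

```text
t 12.65 slide [-1.9 89.6 37.8] F [-0.7 10.9  2.5] tool yaw 37.92 tilt 0.13 w 0.18298859376319968
```

View pics/side6.png

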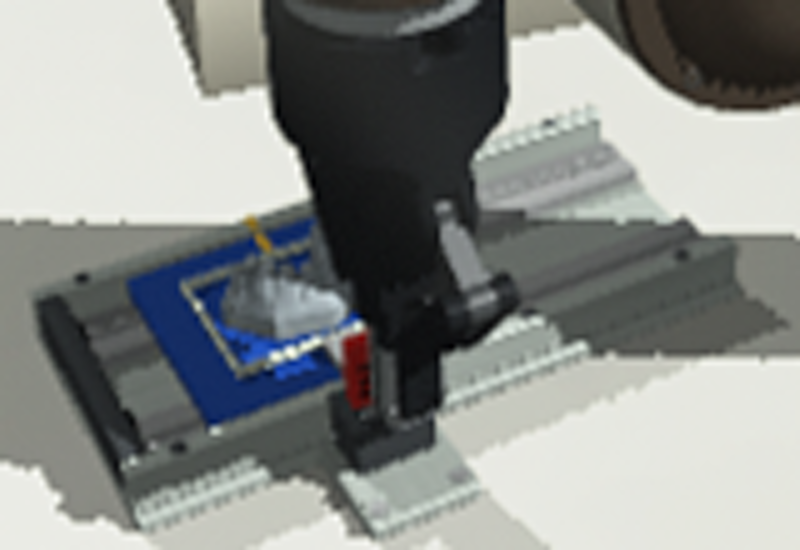

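The force has risen to 11 N at y = 89.6, which matches the stop (76 plus about 14 for the finger). I'll give one small firm press, then withdraw.

```bash
python3 -m crank '[[[0,-0.15,0],[0,0,0],0],[[0,-0.15,0],[0,0,0],0],[[0,0,0],[0,0,0],0],[[0,0,0],[0,0,0],0],[[0,0,0],[0,0,0],0],[[0,0,0],[0,0,0],0],[[0,0,0],[0,0,0],0],[[0,0,0],[0,0,0],0]]' >/dev/null; python3 st.py
python3 -m crank '[[[0,1,0],[0,0,0],0],[[0,2,0],[0,0,0],0],[[0,2,0],[0,0,0],0],[[0,0,-5.5],[0,0,0],0],[[0,0,-5.5],[0,0,0],0],[[4,0,-3],[0,0,0],0],[[4.5,0,0],[0,0,0],0],[[4.5,0,0],[0,0,0],0]]' >/dev/null; python3 st.py; python3 look.py 7
python3 - <<'E'
from h import *
c=eyes.camera("top"); cv2.imwrite("pics/top7.png",c["img"])
E
```

```text
t 13.7 slide [-1.9 89.3 37.9] F [-1.3 21.4  4.5] tool yaw 37.94 tilt 0.28 w 0.06284255025161885
t 14.7 slide [-133.2  135.   178.2] F [-0.   0.1  0.5] tool yaw 37.92 tilt 0.06 w -0.28843801882900244
```

View pics/side7.png

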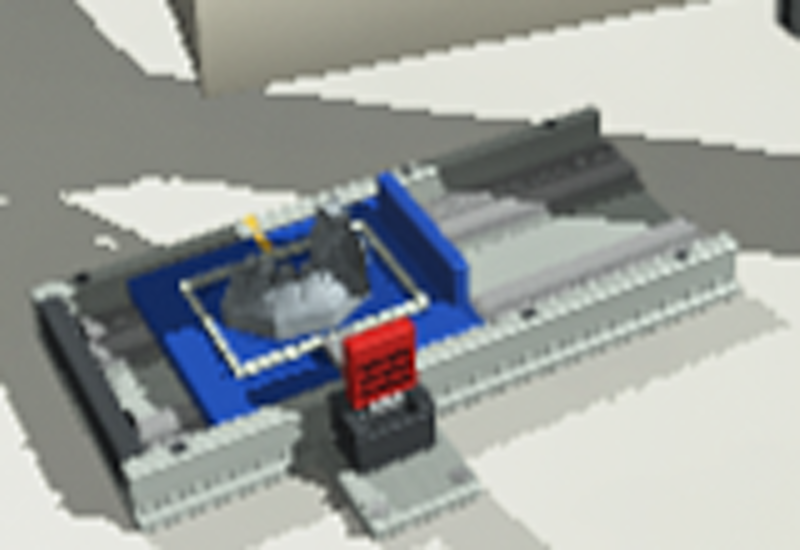

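The bolt is in over the carrier's edge, with the plate face moved from crop (407,400) to (380,363). The carrier is seated and the model is in its rim. One check of the bolt's travel before handing in.

```bash
python3 - <<'E'
from h import *
s=eyes.camera("side"); th=np.radians(37.9); ex=np.array([np.cos(th),np.sin(th)]); ey=np.array([-ex[1],ex[0]])
P=lambda uv,z: ray(s,((uv[0]+.5)/5+189.5,(uv[1]+.5)/5+199.5),z)[:2]
d=P((380,363),47.5)-P((407,400),47.5); print(d@ex,d@ey)
d=P((380,363),47.5)-[622.8,145.7]; print(d@ex,d@ey)
E
python3 -c "
from plant import ticket; print(ticket.hand_in())"
```

```text
-0.07864316465872534 -21.98802787366003
0.05157961160148972 72.56078538909767
the job is handed in; nothing more can be done
None
```

The job is handed in: the carrier has dropped into the notch with the grey model still in its rim, and the red bolt is home against its stop. It moved about 22 mm inward and took a 21 N press without going further. I didn't check the bystander objects in a final picture, but the arm went nowhere near them.

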